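# Snap the bead case lid shut all round

### The job

The lid of the clear bead case lies in place, but the four sides of its white rim have popped up. With the fingertips, press the sides down around the rim, one at a time in any order, until each has clicked shut flush with the lid, then take the hand away. Do not lift the case or push it from its place, and leave the jar, the spool and the pliers as they are.

Things in the scene. Friction and masses are not known exactly. Their poses are not given: they have to be found in the camera images.
- case: bead case, loose on the mat, under 0.6 kg: clear box 102 x 154 mm, 34 mm high, lid laid on (112 x 164 mm, long along y; its top 38 mm above the case's underside). Origin at the centre of the underside, z up. The lid's clear window (60 x 112 mm) and white corners (26 mm square) are fixed at final height; between the corners each side of the white rim is a springy section, now sloping up
- rim_near (a joint): rim section on the case's -x side, 109 x 26 x 4 mm, hinged along the window's edge 36 mm above the case's underside. Rad: 0 = popped up (outer edge 10 mm high), 0.40 = shut, flush. Snap: resists with 6 to 10 N (pushed straight down at its press point; brief peaks reach 30 N at 20 mm/s); past about 0.2 it clicks shut by itself and stays; let go earlier, it springs back up
- near_press (a point): press point of the -x section: on its top face, half way along, 18 mm out from its hinge (48 mm from the case's centre when shut, along the case's -x); moves with the section: about 45 mm above the case's underside when popped up, 38 mm when shut
- rim_far (a joint): rim section on the case's +x side, 109 x 26 x 4 mm, hinged along the window's edge 36 mm above the case's underside. Rad: 0 = popped up (outer edge 10 mm high), 0.40 = shut, flush. Snap: resists with 6 to 10 N (pushed straight down at its press point; brief peaks reach 30 N at 20 mm/s); past about 0.2 it clicks shut by itself and stays; let go earlier, it springs back up
- far_press (a point): press point of the +x section: on its top face, half way along, 18 mm out from its hinge (48 mm from the case's centre when shut, along the case's +x); moves with the section: about 45 mm above the case's underside when popped up, 38 mm when shut
- rim_left (a joint): rim section on the case's +y side, 57 x 26 x 4 mm, hinged along the window's edge 36 mm above the case's underside. Rad: 0 = popped up (outer edge 10 mm high), 0.40 = shut, flush. Snap: resists with 6 to 10 N (pushed straight down at its press point; brief peaks reach 30 N at 20 mm/s); past about 0.2 it clicks shut by itself and stays; let go earlier, it springs back up
- left_press (a point): press point of the +y section: on its top face, half way along, 18 mm out from its hinge (74 mm from the case's centre when shut, along the case's +y); moves with the section: about 45 mm above the case's underside when popped up, 38 mm when shut
- rim_right (a joint): rim section on the case's -y side, 57 x 26 x 4 mm, hinged along the window's edge 36 mm above the case's underside. Rad: 0 = popped up (outer edge 10 mm high), 0.40 = shut, flush. Snap: resists with 6 to 10 N (pushed straight down at its press point; brief peaks reach 30 N at 20 mm/s); past about 0.2 it clicks shut by itself and stays; let go earlier, it springs back up
- right_press (a point): press point of the -y section: on its top face, half way along, 18 mm out from its hinge (74 mm from the case's centre when shut, along the case's -y); moves with the section: about 45 mm above the case's underside when popped up, 38 mm when shut
- jar: bystander: small clear capped bead jar, 36 mm across, 65 mm tall, standing on the mat; origin at the centre of its underside. Leave alone
- spool: bystander: wooden spool, 42 mm across, 44 mm tall, standing on the mat; origin at the centre of its underside. Leave alone
- pliers: bystander: long-nosed pliers with blue handles, lying flat on the mat, 155 mm long, 66 mm wide, 14 mm high; origin under the rivet, x towards the tips. Leave alone
Not all that is in view belongs to the job. Of the things shaped like the case, the clear one is meant.

How it is judged:
On the way, in this order (a step that is already met when the one before it is completed fails the run):
1. one rim section has clicked shut (value of joint any of rim_near, rim_far, rim_left, rim_right above 0.34 rad), for 0.2 s.
2. two rim sections have clicked shut ((value of joint each of rim_near, rim_far above 0.34 rad or value of joint each of rim_near, rim_left above 0.34 rad or value of joint each of rim_near, rim_right above 0.34 rad or value of joint each of rim_far, rim_left above 0.34 rad or value of joint each of rim_far, rim_right above 0.34 rad or value of joint each of rim_left, rim_right above 0.34 rad)), for 0.2 s.
3. three rim sections have clicked shut ((value of joint each of rim_near, rim_far, rim_left above 0.34 rad or value of joint each of rim_near, rim_far, rim_right above 0.34 rad or value of joint each of rim_near, rim_left, rim_right above 0.34 rad or value of joint each of rim_far, rim_left, rim_right above 0.34 rad)), for 0.2 s.
4. all four rim sections have clicked shut (value of joint each of rim_near, rim_far, rim_left, rim_right above 0.34 rad), for 0.2 s.
At the end, for the whole second after the job is handed in: all four rim sections are shut (each joint above 0.34 of 0.40 rad), pressed one after another; the case stands level and at rest on the mat, within 30 mm of where it was (all of step 4 and distance of case from where it was at the start of the episode below 0.03 m and angle between case's own z axis and vertical below 0.08 rad and height (world z) of case below 0.01 m and linear speed of case below 0.02 m/s); the robot touches nothing.
It fails at once if the case is lifted, tipped up or carried (height (world z) of case above 0.016 m or angle between case's own z axis and vertical above 0.25 rad).
It fails at once if the case is shoved more than 40 mm from where it stood (distance of case from where it was at the start of the episode above 0.04 m).
It fails at once if the jar is moved more than 20 mm or knocked over (distance of jar from where it was at the start of the episode above 0.02 m or angle between jar's own z axis and vertical above 0.5 rad).
It fails at once if the spool is moved more than 20 mm or knocked over (distance of spool from where it was at the start of the episode above 0.02 m or angle between spool's own z axis and vertical above 0.5 rad).
It fails at once if the pliers is moved more than 20 mm or knocked over (distance of pliers from where it was at the start of the episode above 0.02 m or angle between pliers's own z axis and vertical above 0.5 rad).
It also fails if it takes over 54 s, if anything falls off the work surface, if the arm or the gripper's body presses on something with over 40 N, if the wrist force passes 120 N, or if a joint passes its speed limit or range.

### The arm

A 6-joint arm with a two-finger parallel gripper is mounted at the origin on the work surface. World frame = base frame: x ahead of the robot, y to its left, z up, the work surface at z = 0. Lengths are in m, angles in rad, forces in N, time in s.
With the tool pointing down it reaches from about 0.35 to 0.975 m from the base axis. Payload 4.9 kg.
Tool frame: the origin (TCP) lies at the very end of the fingers, on their centre line; the grasp point (between the pads) lies 19 mm behind it; y points along the fingers, z is the direction in which the jaws open and shut, and the axes are right-handed (so a half turn about y gives the same grasp; the last joint's range is limited). The gripper opens to 85 mm and grips with 20 to 120 N. Pads are 22 mm wide; open, the fingers measure 114 mm over their backs; the gripper's body (76 mm by 85 mm) begins 54 mm behind the grasp point. The pads swing forward as they close: fully open they stand 13 mm farther back than shut.
Start: joints at [1.179, 0.053, 1.613, -0, 1.476, -0.119], TCP at [0.168, 0.602, 0.231] pointing down, gripper open.
Joint ranges: [-3.01, 3.01], [-1.01, 2.22], [0.06, 2.58], [-1.02, 4.17], [0.09, 2.62], [-3.14, 3.14]. Speed limits (rad/s): [2.57, 2.57, 3.14, 3.14, 3.14, 3.14].

### API

Orientations are given as a rotation vector (axis times angle).
In Python, from station import ctrl gives the robot as it stands.
- The arm moves only by the tool arm_command, never from a script. Its argument "steps" is a list of rows, each a list of 3 entries, a list of its own where there are three numbers: the shift along the tool's x, y, z in m, then the turn, a rotation vector about the tool's x, y, z in degrees, then the opening, from 0 (shut) to 1 (fully open). In form: [[[dx, dy, dz], [ax, ay, az], gripper], ...]. A call has 1 to 5 rows; each row is the pose to reach, as a shift and turn from the pose measured when the call began, along the tool's axes at that moment; what a row does not reach only later rows make up. A row lasts 1/10 s, in which the tool goes at most 50 mm and 8.59 degrees, less where a joint would pass 70% of its speed; a pose out of reach is approached as far as the arm can. A call with a gripper value outside its range is refused whole. The fingers move at their own pace and stop on an object; "force" is the grip in N (left out, the last holds). Time passes only in rows, so rows that repeat a pose let the fingers close. It gives the time, the measured TCP pose, the force and the opening at its end, in the units of the state.
- ctrl.get_obs(): the state, without advancing time (a new reading comes with each control period).
- ctrl.get_image(name): name is "side" or "top" or "wrist"; returns a dict with "img" (480x640x3 uint8, red, green, blue), "camera_matrix" (3x3 intrinsics, pixels), "world_from_camera" (4x4, takes a point from camera to world coordinates). Camera axes: x right, y up, looking along -z (the intrinsics and any distortion apply to the point x, -y, -z); pixel columns grow to the right and rows downward; lengths in m; the calibration is good to about 2 mm. A picture is of the moment at which its call begins. There is no depth.
- ctrl.finish_job(): hands the job in, once; it reports no verdict.
Trained networks look in a picture, given as the dict that the camera call returned (one of the last four; its "shot" number tells which), for a name from the list of things; names that differ only in an ending like _2 or _b are one class to them, and where a whole thing is asked for, a point or a joint stands for the part that bears it (a point fixed in the world has none). Each returns a list of dicts, best first, with "confidence" (0 to 1); they miss things now and then, are a little off and sometimes report something else, mostly with a low value. They report only what shows in the picture. A call takes as long as a camera call. They do not tell look-alikes from the thing itself.
- ctrl.boxes_of(picture, name): "position" ([row, column] in pixels, amid what is visible of it).
The state is a dict: "t": time; "q": joint angles; "dq": joint speeds; "effort": joint torques, N m; "tool_pos": TCP position; "tool_rot": TCP orientation; "contact_force": force on the tool from outside, world axes, zero at the start; "wrist_torque": the same for the moment, N m; "opening": finger opening in m.
Only numpy, scipy, OpenCV 4.12 (cv2) and the standard library are available. Lean on these libraries where they do the work, as an engineer would, in place of code of your own. Each camera call takes 0.05 s, during which the arm holds its last target.

## Working session

There is one attempt and no reset: what is moved stays moved. The work goes in short steps, Python scripts to look and compute and a tool call to move; the robot and the scene stay as the last step left them, time stands still between calls to the robot, and variables do not carry over. Pictures are saved under pics/ and viewed, and the job is handed in when it is done.

Besides the shell and the picture viewer there is one more tool, called as name([rows], argument=value, ...), one row to a line, values as JSON. arm_command: Moves the arm, as the interface text tells. Its arguments: {"type":"object","properties":{"steps":{"type":"array"},"force":{"type":"number"}},"required":["steps"]}

```bash
mkdir -p pics
python3 - <<'E'
from station import ctrl
import cv2,numpy as np
o=ctrl.get_obs()
for k in ['t','tool_pos','tool_rot','opening','contact_force']: print(k,o[k])
for n in ['top','side']:
    p=ctrl.get_image(n); cv2.imwrite(f'pics/{n}0.png',p['img'][:,:,::-1])
    print(n,p['camera_matrix'].tolist(),np.round(p['world_from_camera'],4).tolist(),[k for k in p])
    for t in ['case','near_press','far_press','left_press','right_press','jar','spool','pliers']:
        print(t,[(np.round(b['position']).tolist(),round(b['confidence'],2)) for b in ctrl.boxes_of(p,t)][:4])
print(ctrl.get_obs()['t'])
E
```

```text
t 0.0
tool_pos [0.16817512 0.60130475 0.23006875]
tool_rot [-1.56215515  0.21458705 -0.21380519]
opening 0.08544767394655957
contact_force [-0.98431297 -0.49014992  0.21129836]
top [[491.35288645272453, 0.0, 324.4667808941893], [0.0, 491.35288645272453, 238.33980811113767], [0.0, 0.0, 1.0]] [[0.0269, 0.9867, -0.1605, 0.3383], [-0.9994, 0.0299, 0.0162, 0.0357], [0.0208, 0.16, 0.9869, 1.0214], [0.0, 0.0, 0.0, 1.0]] ['img', 'camera_matrix', 'world_from_camera', 'shot']
case [([369.0, 137.0], 0.85), ([227.0, 311.0], 0.79), ([176.0, 121.0], 0.58), ([194.0, 510.0], 0.57)]
near_press [([186.0, 135.0], 0.84), ([204.0, 533.0], 0.71), ([246.0, 299.0], 0.69), ([395.0, 143.0], 0.58)]
far_press [([345.0, 131.0], 0.97), ([161.0, 105.0], 0.84), ([178.0, 494.0], 0.67), ([208.0, 319.0], 0.56)]
left_press [([213.0, 277.0], 0.89), ([222.0, 493.0], 0.84), ([198.0, 99.0], 0.65), ([386.0, 103.0], 0.57)]
right_press [([171.0, 536.0], 0.79), ([146.0, 144.0], 0.78), ([359.0, 168.0], 0.72), ([244.0, 341.0], 0.58)]
jar [([226.0, 416.0], 0.93)]
spool [([216.0, 207.0], 0.89)]
pliers [([134.0, 339.0], 0.62)]
side [[565.8969933236208, 0.0, 322.90153302176117], [0.0, 565.8969933236208, 238.775724524041], [0.0, 0.0, 1.0]] [[0.998, 0.0497, -0.0393, 0.4256], [-0.0628, 0.6882, -0.7228, -0.8518], [-0.0088, 0.7238, 0.6899, 0.9161], [0.0, 0.0, 0.0, 1.0]] ['img', 'camera_matrix', 'world_from_camera', 'shot']
case [([420.0, 419.0], 0.95), ([148.0, 368.0], 0.86), ([247.0, 343.0], 0.72), ([170.0, 224.0], 0.72)]
near_press [([151.0, 359.0], 0.62), ([436.0, 405.0], 0.57), ([168.0, 205.0], 0.56)]
far_press [([251.0, 362.0], 0.78), ([160.0, 238.0], 0.78), ([395.0, 427.0], 0.72), ([134.0, 377.0], 0.61)]
left_press [([133.0, 346.0], 0.69), ([220.0, 351.0], 0.57), ([148.0, 213.0], 0.52)]
right_press [([436.0, 459.0], 0.79), ([181.0, 232.0], 0.44), ([266.0, 439.0], 0.36)]
jar [([321.0, 356.0], 0.96)]
spool [([191.0, 342.0], 0.74)]
pliers [([266.0, 438.0], 0.69)]
0.9
```

View pics/top0.png

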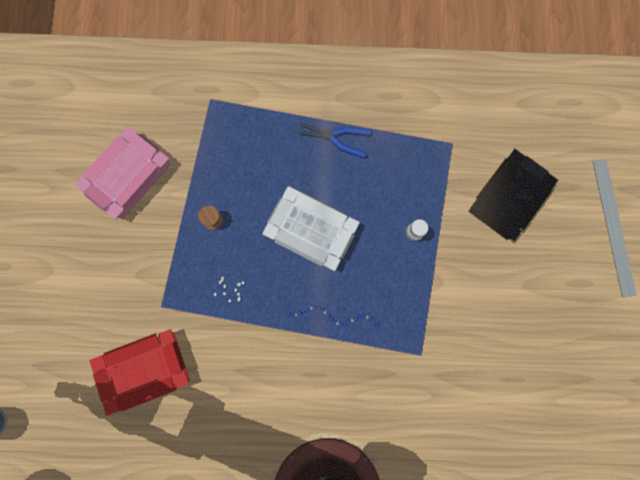

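View pics/side0.png

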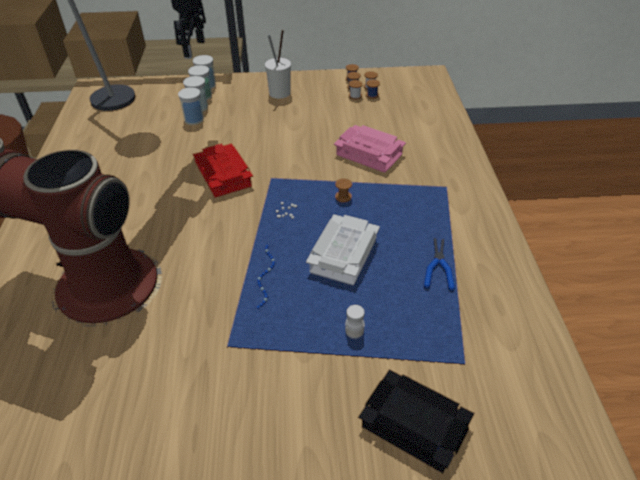

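The clear case is the pale one at the mat's centre: top (311,227), side (343,247). The red, pink and black ones are look-alikes. I'll zoom in to get its pose.

Run:
```python
import cv2
a=cv2.imread('pics/top0.png')[180:276,255:367]; b=cv2.imread('pics/side0.png')[205:295,295:390]
cv2.imwrite('pics/topz.png',cv2.resize(a,None,fx=6,fy=6,interpolation=cv2.INTER_CUBIC))
cv2.imwrite('pics/sidez.png',cv2.resize(b,None,fx=6,fy=6,interpolation=cv2.INTER_CUBIC))
```

```text
(no output)
```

View pics/topz.png

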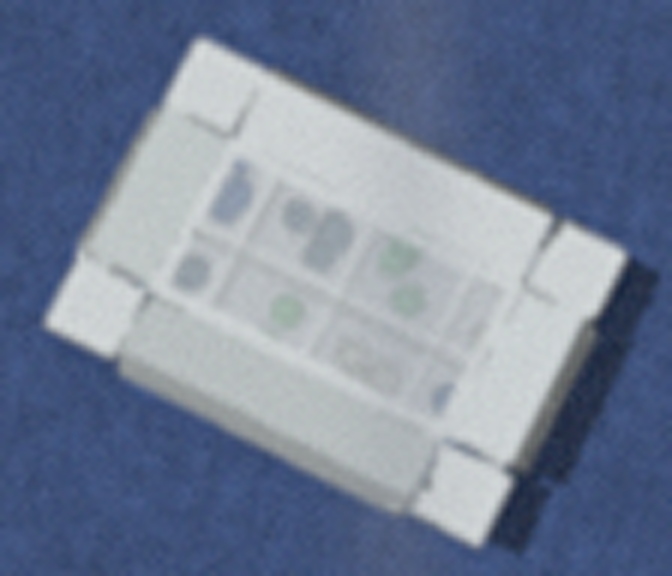

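View pics/sidez.png

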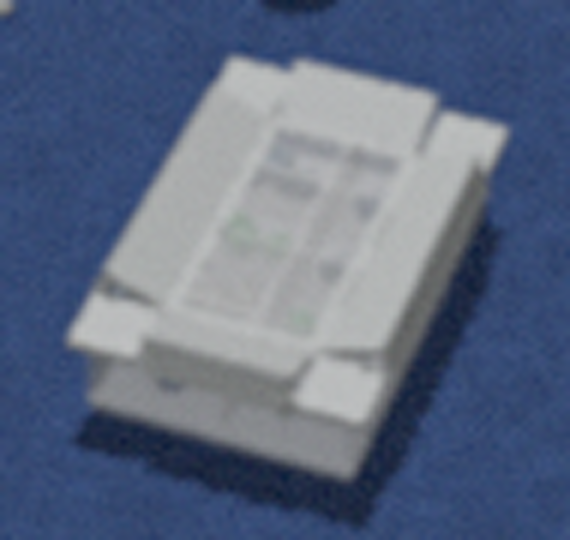

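```bash
cat > h.py <<'E'
import numpy as np, cv2
from scipy.optimize import least_squares
CAM={'top':(491.35288645,324.46678,238.339808,[[0.0269, 0.9867, -0.1605, 0.3383], [-0.9994, 0.0299, 0.0162, 0.0357], [0.0208, 0.16, 0.9869, 1.0214]]),
'side':(565.89699,322.901533,238.7757245,[[0.998, 0.0497, -0.0393, 0.4256], [-0.0628, 0.6882, -0.7228, -0.8518], [-0.0088, 0.7238, 0.6899, 0.9161]])}
def proj(P,c):
    f,cx,cy,M=CAM[c]; M=np.array(M); q=(np.asarray(P)-M[:,3])@M[:,:3]
    return np.stack([cx+f*q[:,0]/-q[:,2], cy+f*-q[:,1]/-q[:,2]],1)
def back(uv,c,z):
    f,cx,cy,M=CAM[c]; M=np.array(M); d=M[:,:3]@np.array([(uv[0]-cx)/f,-(uv[1]-cy)/f,-1]); s=(z-M[2,3])/d[2]; return M[:,3]+s*d
E
python3 - <<'E'
from h import *
T=np.array([(203,37),(627,253),(480,548),(45,323)])/6-0.42+[255,180]
S=np.array([(508,128),(355,420),(68,343),(230,58)])/6-0.42+[295,205]
# order in case frame (world +x approx up in top image): top-left=(+x,+y)
C=np.array([(56,82),(56,-82),(-56,-82),(-56,82)])/1e3
for uv in T: print('t',back(uv,'top',.038))
# side correspondences: far right = +x+y, near right=+x-y, near-left=-x-y, far-left=-x+y
for uv in S: print('s',back(uv,'side',.038))
def pts(p):
    c,s=np.cos(p[2]),np.sin(p[2]); R=np.array([[c,-s],[s,c]])
    return np.c_[C@R.T+p[:2],np.full(4,p[3])]
def res(p,w=(1,1)): return np.r_[w[0]*(proj(pts(p),'top')-T).ravel(),w[1]*(proj(pts(p),'side')-S).ravel()]
for w in [(1,1),(1,0),(0,1)]:
    r=least_squares(lambda p: np.r_[res(p,w),(p[3]-.04)*300],[.4,.05,-.4,.038]); print(r.x,np.round(r.fun,1))
for n,uv,z in [('jar',(416,226),.05),('spool',(207,216),.04),('pl',(339,134),.01)]: print(n,back(uv,'top',z))
E
```

```text
t [0.60573047 0.09678384 0.038     ]
t [ 0.53468883 -0.05018692  0.038     ]
t [ 0.43262972 -0.00252059  0.038     ]
t [0.50451074 0.14618331 0.038     ]
s [0.6076442  0.10165077 0.038     ]
s [ 0.53361064 -0.04567264  0.038     ]
s [ 0.43454281 -0.00089313  0.038     ]
s [0.50440156 0.15006255 0.038     ]
[ 0.51925557  0.04765075 -0.44820719  0.04108391] [-0.3 -0.2  0.3 -0.  -0.2 -0.4  0.  -0.2 -0.7  0.3  0.5  0.7 -0.7 -0.6
  0.1  0.2  0.3]
[ 0.5190233   0.04752137 -0.44868771  0.04006249] [-0.2  0.1  0.3  0.2 -0.2 -0.3  0.1  0.  -0.   0.   0.   0.  -0.  -0.
 -0.   0.   0. ]
[ 0.51986646  0.04909345 -0.44782351  0.04004073] [-0.  -0.  -0.  -0.  -0.  -0.  -0.  -0.  -0.6  0.2  0.7  0.5 -0.4 -0.8
  0.2  0.1  0. ]
jar [ 0.5271125  -0.16435882  0.05      ]
spool [0.53658414 0.2590562  0.04      ]
pl [ 0.73213336 -0.00615637  0.01      ]
```

```bash
cat >> h.py <<'E'
from scipy.spatial.transform import Rotation as Ro
C0=np.array([.5195,.0480]); YAW=-.448; Z0=.002
ex=np.array([np.cos(YAW),np.sin(YAW)]); ey=np.array([-ex[1],ex[0]])
D=.047
PT={'far':C0+D*ex,'near':C0-D*ex,'left':C0+(D+.026)*ey,'right':C0-(D+.026)*ey}
def plan(name,z):
    from station import ctrl
    o=ctrl.get_obs(); p=np.array(o['tool_pos']); R=Ro.from_rotvec(o['tool_rot'])
    jaw=ey if name in('far','near') else ex
    best=None
    for s in (1,-1):
        y=np.array([0,0,-1.]); zz=np.r_[s*jaw,0]; T=Ro.from_matrix(np.stack([np.cross(y,zz),y,zz],1))
        rv=np.degrees((R.inv()*T).as_rotvec())
        print('turn',np.round(rv,1))
    d=np.r_[PT[name],z]-p
    print('q6',round(o['q'][5],3),'pos',np.round(p,4),'target',np.round(PT[name],4),'shift',np.round(R.inv().apply(d),4),'t',o['t'],'F',np.round(o['contact_force'],1),'op',o['opening'])
E
python3 -c "
from h import *
plan('far',.12)
plan('left',.12)"
```

```text
turn [-0. 10.  0.]
turn [   0. -170.    0.]
q6 -0.119 pos [0.1684 0.6019 0.2313] target [0.5619 0.0276] shift [ 0.5336  0.1113 -0.447 ] t 0.9 F [ 1.  -0.8  0.2] op 0.08526559199615423
turn [ -0. 100.  -0.]
turn [ -0. -80.   0.]
q6 -0.119 pos [0.1684 0.6019 0.2313] target [0.5511 0.1138] shift [ 0.5001  0.1113 -0.3669] t 0.9 F [ 1.  -0.8  0.2] op 0.08526559199615423
```

arm_command([
  [[0.035,0,-0.03],[0,4,0],0],
  [[0.07,0,-0.06],[0,8,0],0],
  [[0.105,0,-0.09],[0,10,0],0],
  [[0.14,0,-0.12],[0,10,0],0],
  [[0.175,0,-0.15],[0,10,0],0],
], force=60)

```text
t: 1.4
tool_pos: [0.2972, 0.4088, 0.2315]
tool_rot: [-1.542, 0.35, -0.351]
contact_force: [0.2, -0.3, -0.7]
opening: 0.0125
```

```bash
python3 -c "
from h import *
plan('far',.10)"
```

```text
turn [-0.   0.1  0. ]
turn [ 0.000e+00 -1.799e+02  1.000e-01]
q6 -0.329 pos [0.2972 0.4088 0.2315] target [0.5619 0.0276] shift [ 0.4033  0.1315 -0.2294] t 1.4 F [ 0.2 -0.3 -0.7] op 0.01251709321124988
```

arm_command([
  [[0.04,0,-0.023],[0,0,0],0],
  [[0.08,0,-0.046],[0,0,0],0],
  [[0.12,0,-0.069],[0,0,0],0],
  [[0.16,0,-0.092],[0,0,0],0],
  [[0.2,0,-0.115],[0,0,0],0],
])

```text
t: 1.9
tool_pos: [0.4287, 0.217, 0.2319]
tool_rot: [-1.541, 0.349, -0.351]
contact_force: [0.5, 0.8, 0.4]
opening: -0.0001
```

arm_command([
  [[0.04,0.02,-0.023],[0,0,0],0],
  [[0.08,0.04,-0.046],[0,0,0],0],
  [[0.12,0.06,-0.069],[0,0,0],0],
  [[0.16,0.07,-0.092],[0,0,0],0],
  [[0.19,0.08,-0.112],[0,0,0],0],
])

```text
t: 2.4
tool_pos: [0.5527, 0.0315, 0.1511]
tool_rot: [-1.541, 0.35, -0.353]
contact_force: [0.0, 0.1, -0.4]
opening: 0.0001
```

```bash
python3 -c "
from h import *
plan('far',.065)"
```

```text
turn [-0.1 -0.   0.1]
turn [-1.0e-01  1.8e+02 -1.0e-01]
q6 -1.201 pos [0.5527 0.0315 0.1511] target [0.5619 0.0276] shift [0.0099 0.0861 0.0004] t 2.4 F [ 0.   0.1 -0.4] op 7.927795836929307e-05
```

arm_command([
  [[0.01,0.02,0],[0,0,0],0],
  [[0.01,0.05,0],[0,0,0],0],
  [[0.01,0.07,0],[0,0,0],0],
  [[0.01,0.08,0],[0,0,0],0],
  [[0.01,0.08,0],[0,0,0],0],
])

```text
t: 2.9
tool_pos: [0.5606, 0.0274, 0.0695]
tool_rot: [-1.542, 0.353, -0.35]
contact_force: [-0.4, 0.4, -0.5]
opening: -0.0002
```

Run:
```python
from h import *
plan('far',.041)
from station import ctrl
for n in ['top','side','wrist']:
    p=ctrl.get_image(n); im=p['img'][:,:,::-1]
    if n=='top': im=cv2.resize(im[150:310,200:420],None,fx=3,fy=3)
    if n=='side': im=cv2.resize(im[140:320,240:460],None,fx=3,fy=3)
    cv2.imwrite(f'pics/{n}1.png',im)
```

```text
turn [-0.  -0.  -0.1]
turn [  0.2 180.   -0. ]
q6 -1.207 pos [0.5606 0.0274 0.0695] target [0.5619 0.0276] shift [0.001  0.0285 0.0008] t 2.9 F [-0.4  0.4 -0.5] op -0.00015044858136483346
```

View pics/side1.png

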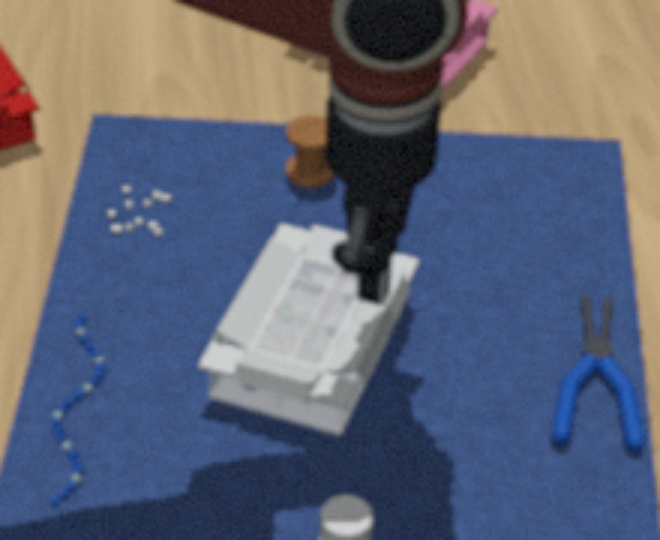

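View pics/wrist1.png

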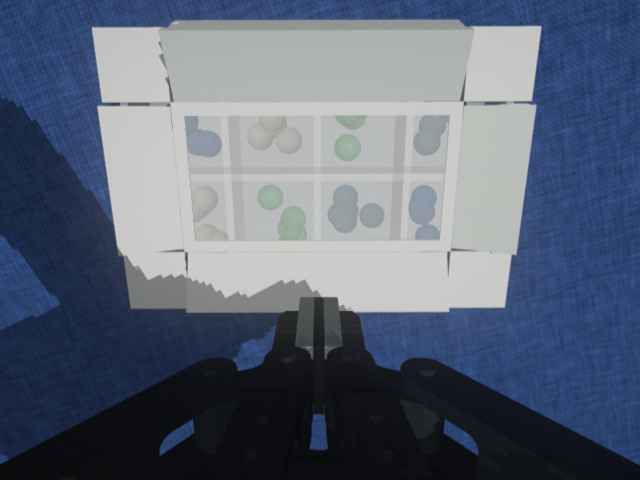

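The fingertip is centred along the far section (wrist col ~319, section 187–450). I'll check the pose against the wrist camera's lid corners.

Run:
```python
from h import *
from station import ctrl
p=ctrl.get_image('wrist'); K=p['camera_matrix']; M=np.array(p['world_from_camera'])
CAM['wrist']=(K[0,0],K[0,2],K[1,2],M[:3].tolist())
im=p['img'][:,:,::-1].copy()
def W(x,y,z): return np.r_[C0+x*ex+y*ey,z+Z0]
def L(P,col):
    q=proj(np.array(P),'wrist').astype(int); cv2.polylines(im,[q.reshape(-1,1,2)],True,col,1)
L([W(.056,.082,.038),W(.056,-.082,.038),W(-.056,-.082,.038),W(-.056,.082,.038)],(0,0,255))
L([W(.03,.056,.038),W(.03,-.056,.038),W(-.03,-.056,.038),W(-.03,.056,.038)],(0,255,0))
for n in PT:
    q=proj([np.r_[PT[n],.047]],'wrist')[0]; print(n,q); cv2.circle(im,tuple(q.astype(int)),4,(255,0,255),-1)
o=ctrl.get_obs(); q=proj([o['tool_pos']],'wrist')[0]; print('tcp',q); cv2.circle(im,tuple(q.astype(int)),4,(0,255,255),-1)
cv2.imwrite('pics/wrist1o.png',im)
```

```text
far [316.63295651 290.7119692 ]
near [316.36899483  49.16782098]
left [502.60612836 179.46665336]
right [129.93042455 179.57620362]
tcp [317.09251778 321.55762284]
```

View pics/wrist1o.png

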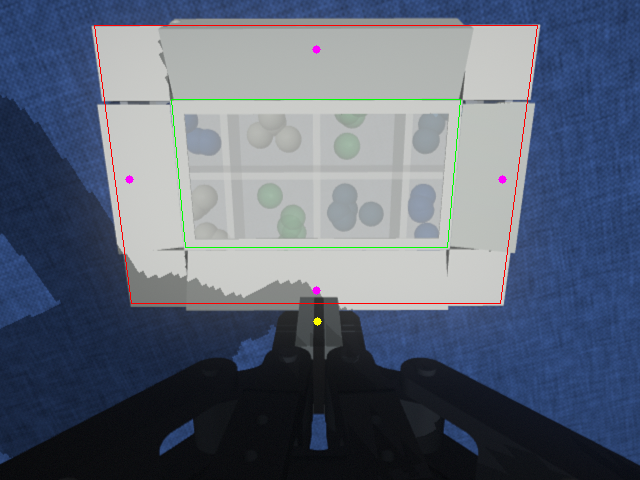

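The overlay matches to within 1–2 mm, so I'll press now.

arm_command([
  [[0.001,0.006,0],[0,0,0],0],
  [[0.001,0.012,0],[0,0,0],0],
  [[0.001,0.015,0],[0,0,0],0],
  [[0.001,0.017,0],[0,0,0],0],
  [[0.001,0.018,0],[0,0,0],0],
])

```text
t: 3.6
tool_pos: [0.5637, 0.0269, 0.0544]
tool_rot: [-1.541, 0.348, -0.354]
contact_force: [0.4, 0.4, 0.1]
opening: -0.0001
```

arm_command([
  [[0,0.001,0],[0,0,0],0],
  [[0,0.002,0],[0,0,0],0],
  [[0,0.003,0],[0,0,0],0],
  [[0,0.004,0],[0,0,0],0],
  [[0,0.005,0],[0,0,0],0],
])

```text
t: 4.1
tool_pos: [0.5644, 0.0266, 0.0503]
tool_rot: [-1.541, 0.347, -0.355]
contact_force: [-0.6, -0.8, 6.3]
opening: 0.0001
```

arm_command([
  [[-0.001,0.001,0],[0,0,0],0],
  [[-0.001,0.002,0],[0,0,0],0],
  [[-0.001,0.003,0],[0,0,0],0],
  [[-0.001,0.004,0],[0,0,0],0],
  [[-0.001,0.005,0],[0,0,0],0],
])

```text
t: 4.6
tool_pos: [0.564, 0.0271, 0.0456]
tool_rot: [-1.54, 0.347, -0.356]
contact_force: [1.8, -0.3, 3.1]
opening: 0.0001
```

arm_command([
  [[-0.001,0.001,0],[0,0,0],0],
  [[-0.001,0.002,0],[0,0,0],0],
  [[-0.001,0.003,0],[0,0,0],0],
  [[-0.001,0.004,0],[0,0,0],0],
  [[-0.001,0.004,0],[0,0,0],0],
])

```text
t: 5.1
tool_pos: [0.5622, 0.0279, 0.0419]
tool_rot: [-1.541, 0.349, -0.353]
contact_force: [-5.0, 0.4, 7.4]
opening: -0.0001
```

arm_command([
  [[0,-0.01,0],[0,0,0],0],
  [[0,-0.025,0],[0,0,0],0],
  [[0,-0.045,0],[0,0,0],0],
  [[0,-0.055,0],[0,0,0],0],
  [[0,-0.06,0],[0,0,0],0],
])

```text
t: 5.6
tool_pos: [0.5632, 0.0278, 0.1042]
tool_rot: [-1.54, 0.346, -0.356]
contact_force: [0.3, -0.7, 0.4]
opening: -0.0001
```

```bash
cat > look.py <<'E'
import sys
from h import *
from station import ctrl
tag=sys.argv[1]
p=ctrl.get_image('wrist'); K=p['camera_matrix']; M=np.array(p['world_from_camera'])
CAM['wrist']=(K[0,0],K[0,2],K[1,2],M[:3].tolist())
im=p['img'][:,:,::-1].copy()
def W(x,y,z): return np.r_[C0+x*ex+y*ey,z+Z0]
def L(P,col):
    q=proj(np.array(P),'wrist').astype(int); cv2.polylines(im,[q.reshape(-1,1,2)],True,col,1)
L([W(.056,.082,.038),W(.056,-.082,.038),W(-.056,-.082,.038),W(-.056,.082,.038)],(0,0,255))
cv2.imwrite(f'pics/w{tag}.png',im)
s=ctrl.get_image('side')['img'][200:300,290:395,::-1]; t=ctrl.get_image('top')['img'][175:280,250:370,::-1]
cv2.imwrite(f'pics/s{tag}.png',np.hstack([cv2.resize(s,(400,380),interpolation=cv2.INTER_CUBIC),cv2.resize(t,(400,380),interpolation=cv2.INTER_CUBIC)]))
plan(sys.argv[2],float(sys.argv[3]))
E
python3 look.py 2 near .065
```

```text
turn [-0.1  0.   0.2]
turn [   0.3 -180.     0.2]
q6 -1.206 pos [0.562  0.0279 0.102 ] target [0.4771 0.0684] shift [-0.0941  0.0368 -0.0003] t 5.75 F [ 0.6 -0.1 -0.2] op 8.2216829521928e-05
```

View pics/w2.png

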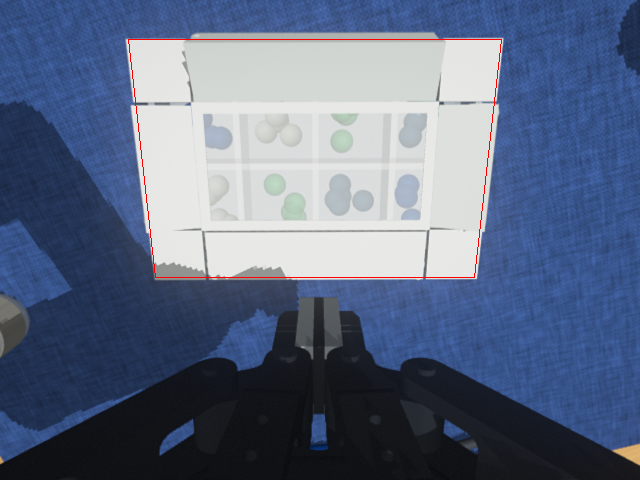

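View pics/s2.png

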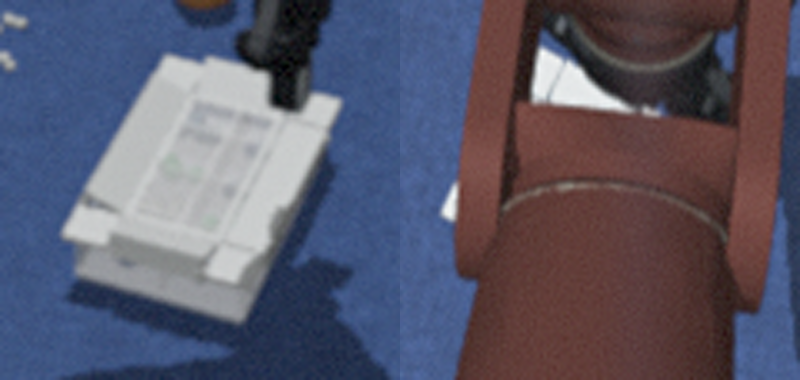

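The far section is flush: its outer edge now lines up with the corners at row ~278, and the case hasn't moved. Next is the near section.

arm_command([
  [[-0.03,0,0],[0,0,0],0],
  [[-0.06,0,0],[0,0,0],0],
  [[-0.094,0.01,0],[0,0,0],0],
  [[-0.094,0.03,0],[0,0,0],0],
  [[-0.094,0.042,0],[0,0,0],0],
])

```text
t: 6.25
tool_pos: [0.4754, 0.069, 0.0575]
tool_rot: [-1.541, 0.35, -0.351]
contact_force: [-0.6, -0.3, 0.7]
opening: -0.0001
```

```bash
python3 -c "
from h import *
plan('near',.05)"
```

```text
turn [-0.1  0.1  0. ]
turn [ 0.000e+00 -1.799e+02  1.000e-01]
q6 -1.135 pos [0.4754 0.069  0.0575] target [0.4771 0.0684] shift [0.0019 0.0075 0.0002] t 6.25 F [-0.6 -0.3  0.7] op -0.0001402088831233493
```

arm_command([
  [[0.001,0.002,0],[0,0,0],0],
  [[0.001,0.004,0],[0,0,0],0],
  [[0.001,0.006,0],[0,0,0],0],
  [[0.001,0.007,0],[0,0,0],0],
  [[0.001,0.008,0],[0,0,0],0],
])

```text
t: 6.75
tool_pos: [0.4768, 0.0685, 0.0504]
tool_rot: [-1.541, 0.35, -0.351]
contact_force: [-3.9, 0.5, 7.0]
opening: -0.0001
```

arm_command([
  [[0,0.001,0],[0,0,0],0],
  [[0,0.002,0],[0,0,0],0],
  [[0,0.003,0],[0,0,0],0],
  [[0,0.004,0],[0,0,0],0],
  [[0,0.005,0],[0,0,0],0],
])

```text
t: 7.25
tool_pos: [0.4773, 0.0686, 0.0457]
tool_rot: [-1.541, 0.349, -0.352]
contact_force: [0.3, -0.2, 0.2]
opening: 0.0004
```

arm_command([
  [[0,0.001,0],[0,0,0],0],
  [[0,0.002,0],[0,0,0],0],
  [[0,0.003,0],[0,0,0],0],
  [[0,0.004,0],[0,0,0],0],
  [[0,0.004,0],[0,0,0],0],
])

```text
t: 7.75
tool_pos: [0.4773, 0.0685, 0.042]
tool_rot: [-1.541, 0.35, -0.352]
contact_force: [-1.2, 0.0, 3.4]
opening: 0.0002
```

arm_command([
  [[0,-0.01,0],[0,0,0],0],
  [[0,-0.025,0],[0,0,0],0],
  [[0,-0.045,0],[0,0,0],0],
  [[0,-0.055,0],[0,8,0],0],
  [[0,-0.06,0],[0,16,0],0],
])

```text
t: 8.25
tool_pos: [0.4784, 0.0684, 0.1042]
tool_rot: [-1.491, 0.569, -0.576]
contact_force: [-0.7, 0.7, -0.1]
opening: 0.0001
```

```bash
python3 look.py 3 left .09; python3 -c "
from h import *
plan('right',.09)"
```

```text
turn [-0.2 74.2 -0. ]
turn [  -0.  -105.8    0.2]
q6 -0.86 pos [0.4777 0.0684 0.1029] target [0.5511 0.1138] shift [0.0249 0.0131 0.0826] t 8.4 F [ 0.7  0.4 -0.4] op -0.00024146436300582428
turn [-0.2 74.2 -0. ]
turn [  -0.  -105.8    0.2]
q6 -0.86 pos [0.4777 0.0684 0.1029] target [ 0.4879 -0.0178] shift [ 0.0647  0.0128 -0.0579] t 8.4 F [ 0.7  0.4 -0.4] op -0.00024146436300582428
```

View pics/w3.png

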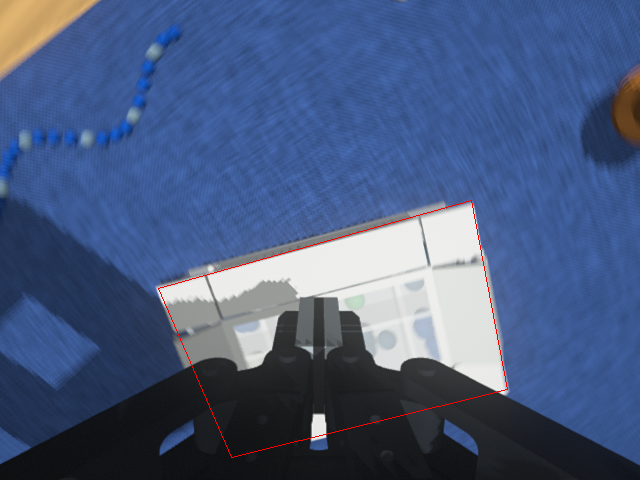

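View pics/s3.png

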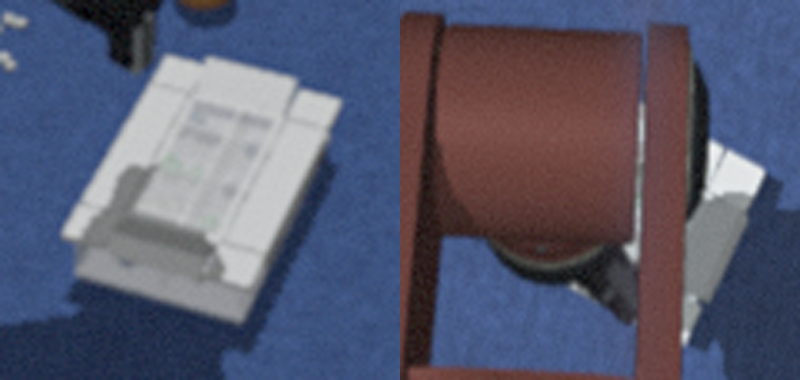

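The near section is flush as well. Next I'll rotate the hand and move over the left section.

arm_command([
  [[0.005,0,0.016],[0,8,0],0],
  [[0.01,0,0.033],[0,16,0],0],
  [[0.015,0,0.05],[0,24,0],0],
  [[0.02,0,0.066],[0,32,0],0],
  [[0.025,0,0.083],[0,40,0],0],
])

```text
t: 8.9
tool_pos: [0.5515, 0.1144, 0.1023]
tool_rot: [-1.273, 1.1, -1.101]
contact_force: [-0.8, 0.3, -0.0]
opening: 0.0
```

arm_command([
  [[0,0,0],[0,8,0],0],
  [[0,0,0],[0,16,0],0],
  [[0,0,0],[0,24,0],0],
  [[0,0,0],[0,32,0],0],
  [[0,0,0],[0,35,0],0],
])

```text
t: 9.4
tool_pos: [0.5511, 0.1143, 0.1016]
tool_rot: [-0.951, 1.543, -1.543]
contact_force: [-0.5, 0.2, -0.6]
opening: 0.0
```

```bash
python3 -c "
from h import *
plan('left',.057)"
```

```text
turn [-0. -1. -0.]
turn [ 1.00e-01  1.79e+02 -0.00e+00]
q6 0.537 pos [0.5511 0.1143 0.1016] target [0.5511 0.1138] shift [0.0005 0.0446 0.0003] t 9.4 F [-0.5  0.2 -0.6] op 4.83231910711959e-05
```

arm_command([
  [[0,0.015,0],[0,-1,0],0],
  [[0,0.03,0],[0,-1,0],0],
  [[0,0.041,0],[0,-1,0],0],
  [[0,0.046,0],[0,-1,0],0],
  [[0,0.048,0],[0,-1,0],0],
])

```text
t: 9.9
tool_pos: [0.5502, 0.1143, 0.052]
tool_rot: [-0.965, 1.532, -1.53]
contact_force: [-0.3, 0.4, 0.2]
opening: -0.0002
```

```bash
python3 -c "
from h import *
plan('left',.05)"
```

```text
turn [0.1 0.  0. ]
turn [ 0.0e+00 -1.8e+02 -1.0e-01]
q6 0.519 pos [0.5502 0.1143 0.052 ] target [0.5511 0.1138] shift [0.0001 0.002  0.001 ] t 9.9 F [-0.3  0.4  0.2] op -0.00017261625149607516
```

arm_command([
  [[0,0.001,0.001],[0,0,0],0],
  [[0,0.002,0.001],[0,0,0],0],
  [[0,0.003,0.001],[0,0,0],0],
  [[0,0.004,0.001],[0,0,0],0],
  [[0,0.005,0.001],[0,0,0],0],
])

```text
t: 10.4
tool_pos: [0.5523, 0.1145, 0.0487]
tool_rot: [-0.962, 1.53, -1.529]
contact_force: [-0.8, 2.5, 5.6]
opening: -0.0002
```

arm_command([
  [[0,0.001,0],[0,0,0],0],
  [[0,0.002,0],[0,0,0],0],
  [[0,0.003,0],[0,0,0],0],
  [[0,0.004,0],[0,0,0],0],
  [[0,0.005,0],[0,0,0],0],
])

```text
t: 10.9
tool_pos: [0.5519, 0.1142, 0.043]
tool_rot: [-0.963, 1.531, -1.529]
contact_force: [0.2, 0.5, -0.7]
opening: 0.0001
```

arm_command([
  [[0,0.001,0],[0,0,0],0],
  [[0,0.002,0],[0,0,0],0],
  [[0,0.002,0],[0,0,0],0],
])

```text
t: 11.2
tool_pos: [0.5519, 0.1141, 0.042]
tool_rot: [-0.964, 1.531, -1.529]
contact_force: [-3.7, 0.2, 6.9]
opening: -0.0001
```

arm_command([
  [[0,-0.01,0],[0,0,0],0],
  [[0,-0.025,0],[0,0,0],0],
  [[0,-0.045,0],[0,0,0],0],
  [[0,-0.055,0],[0,0,0],0],
  [[0,-0.06,0],[0,0,0],0],
])

```text
t: 11.7
tool_pos: [0.5531, 0.1142, 0.1042]
tool_rot: [-0.96, 1.529, -1.53]
contact_force: [0.1, 0.2, -0.8]
opening: -0.0
```

```bash
python3 look.py 4 right .06
```

```text
turn [ 0.   0.1 -0. ]
turn [-0.000e+00 -1.799e+02 -1.000e-01]
q6 0.518 pos [0.5519 0.1141 0.102 ] target [ 0.4879 -0.0178] shift [ 0.1466  0.0419 -0.0007] t 11.85 F [-1.1 -0.4 -0.7] op -2.6731497854705976e-05
```

View pics/w4.png

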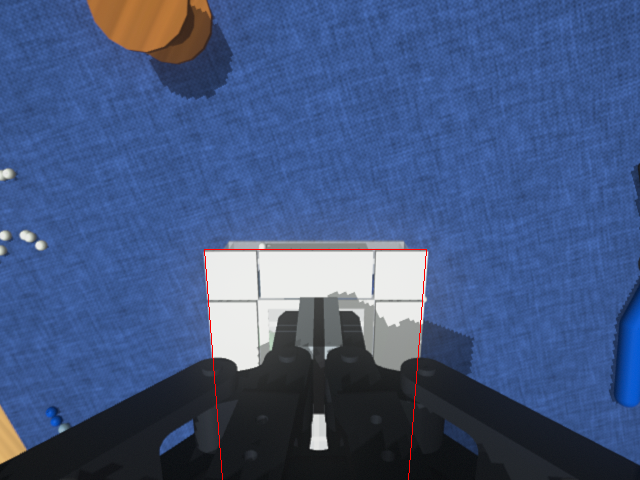

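The left section is flush (edge in line with the corners at row 249). The right section is the last.

arm_command([
  [[0.035,0,0],[0,0,0],0],
  [[0.075,0,0],[0,0,0],0],
  [[0.115,0,0],[0,0,0],0],
  [[0.147,0.01,0],[0,0,0],0],
  [[0.147,0.025,0],[0,0,0],0],
])

```text
t: 12.35
tool_pos: [0.4872, -0.0209, 0.0763]
tool_rot: [-0.962, 1.533, -1.533]
contact_force: [0.0, 0.5, -0.5]
opening: -0.0002
```

```bash
python3 -c "
from h import *
plan('right',.05)"
```

```text
turn [ 0.  -0.2  0. ]
turn [ -0.  179.8   0. ]
q6 0.255 pos [ 0.4872 -0.0209  0.0763] target [ 0.4879 -0.0178] shift [-0.0031  0.0263 -0.0008] t 12.35 F [ 0.   0.5 -0.5] op -0.00018569593440383668
```

arm_command([
  [[-0.003,0.01,0],[0,0,0],0],
  [[-0.003,0.016,0],[0,0,0],0],
  [[-0.003,0.02,0],[0,0,0],0],
  [[-0.003,0.022,0],[0,0,0],0],
  [[-0.003,0.022,0],[0,0,0],0],
])

```text
t: 12.85
tool_pos: [0.4887, -0.0177, 0.0542]
tool_rot: [-0.962, 1.533, -1.532]
contact_force: [-1.1, 0.5, -0.5]
opening: 0.0001
```

```bash
python3 -c "
from h import *
plan('right',.05)"
```

```text
turn [ 0.  -0.1  0. ]
turn [-0.000e+00  1.799e+02  1.000e-01]
q6 0.261 pos [ 0.4887 -0.0177  0.0542] target [ 0.4879 -0.0178] shift [ 0.0005  0.0042 -0.0007] t 12.85 F [-1.1  0.5 -0.5] op 0.00012031402560925141
```

arm_command([
  [[0,0.001,0],[0,0,0],0],
  [[0,0.002,0],[0,0,0],0],
  [[0,0.003,0],[0,0,0],0],
  [[0,0.004,0],[0,0,0],0],
  [[0,0.005,0],[0,0,0],0],
])

```text
t: 13.35
tool_pos: [0.4891, -0.0181, 0.0503]
tool_rot: [-0.963, 1.532, -1.533]
contact_force: [-2.4, -1.7, 3.8]
opening: 0.0003
```

arm_command([
  [[0,0.001,0],[0,0,0],0],
  [[0,0.002,0],[0,0,0],0],
  [[0,0.003,0],[0,0,0],0],
  [[0,0.004,0],[0,0,0],0],
  [[0,0.005,0],[0,0,0],0],
])

```text
t: 13.85
tool_pos: [0.4889, -0.0179, 0.0448]
tool_rot: [-0.963, 1.533, -1.532]
contact_force: [0.4, 0.3, 0.5]
opening: -0.0002
```

arm_command([
  [[0,0.001,0],[0,0,0],0],
  [[0,0.002,0],[0,0,0],0],
  [[0,0.003,0],[0,0,0],0],
  [[0,0.003,0],[0,0,0],0],
  [[0,0.003,0],[0,0,0],0],
])

```text
t: 14.35
tool_pos: [0.4889, -0.0178, 0.042]
tool_rot: [-0.963, 1.533, -1.532]
contact_force: [-2.3, 0.4, 4.1]
opening: 0.0001
```

arm_command([
  [[0,-0.01,0],[0,0,0],0],
  [[0,-0.03,0],[0,0,0],0],
  [[0,-0.07,0],[0,0,0],0],
  [[0,-0.11,0],[0,0,0],0],
  [[0,-0.15,0],[0,0,0],0],
])

```text
t: 14.85
tool_pos: [0.4889, -0.0178, 0.1939]
tool_rot: [-0.962, 1.532, -1.533]
contact_force: [0.6, -0.1, -0.1]
opening: 0.0002
```

arm_command([
  [[0,-0.02,0],[0,0,0],0],
  [[-0.04,-0.02,0.03],[0,0,0],0],
  [[-0.08,-0.02,0.06],[0,0,0],0],
  [[-0.12,-0.02,0.09],[0,0,0],0],
  [[-0.15,-0.02,0.11],[0,0,0],0],
])

```text
t: 15.35
tool_pos: [0.6554, 0.0708, 0.2143]
tool_rot: [-0.961, 1.531, -1.532]
contact_force: [-0.3, -0.4, 0.2]
opening: -0.0001
```

```bash
python3 look.py 5 right .06
```

```text
turn [ 0. -0.  0.]
turn [-1.0e-01  1.8e+02  1.0e-01]
q6 0.443 pos [0.6541 0.0705 0.2132] target [ 0.4879 -0.0178] shift [ 0.1514  0.1535 -0.1114] t 15.5 F [-0.2 -0.2  0.3] op 0.00020076505300780728
```

View pics/w5.png

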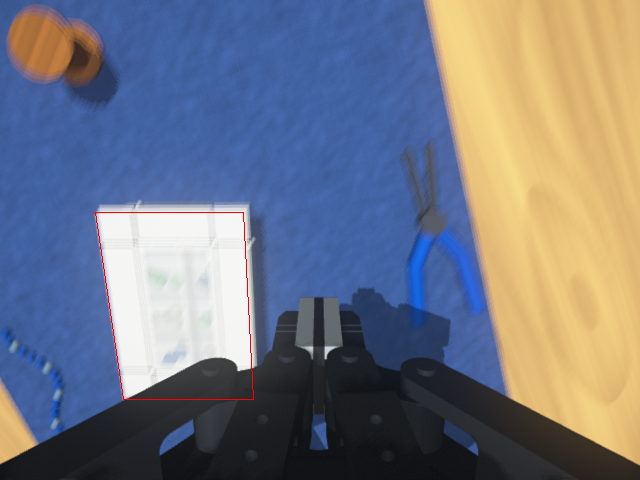

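View pics/s5.png

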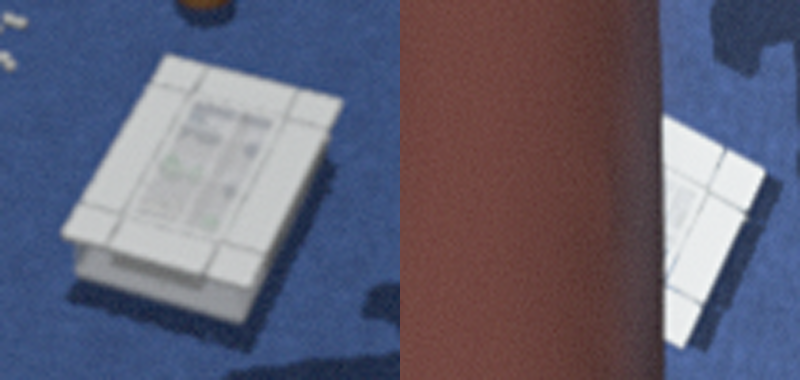

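The side view shows all four sections flush with the corners. The case is still in place and the hand is well clear, so I'm handing in.

```bash
python3 -c "
from station import ctrl
print(ctrl.finish_job())"
```

```text
the job is handed in; nothing more can be done
None
```

I pressed the four rim sections shut one at a time, in the order far, near, left, right, using the closed fingertips. The hand is clear and the job was handed in at about 15.5 s of the 54 s allowed.

- **Sections shut:** after each press I looked again, and each section's outer edge lined up with the white corners. The last side picture shows all four flush. I judged this from the pictures, since the joint values can't be read.
- **Forces:** the readings at the end of each move never went above about 9 N. Brief peaks between readings would not show.
- **Case position:** in the overlays after the first three presses, the case matched its starting outline to about 1–2 mm. The final wrist overlay was off by a few pixels. That picture was blurred because the arm was still settling, and the side view showed no shift.
- **Bystanders:** the hand stayed well away from the jar, spool and pliers. The spool and pliers look untouched in the last wrist picture. The jar was not in view at the end, so I did not check it.

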